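# Secure the rock-specimen case with the snap hook

### The job

Take the red-handled snap hook out of its wooden holder and push it, mouth down and square across the bar, onto the steel eye on the specimen case until the bar is inside the hook and the sprung gate has flicked shut under it. Then tug the hook upwards (about 5 to 10 N) so that the shut gate takes the pull, lower it again and let go, leaving it hanging at rest on the bar, handle up. Never press or pull on the eye with more than 25 N, and leave the rocks and other things on the bench where they are.

Things in the scene. Friction and masses are not known exactly. Their poses are not given: they have to be found in the camera images.
- hook: Steel snap hook, 98 mm tall, 38 mm wide (x), 16 mm thick (y), 0.16 kg. Origin: middle of the crown, the underside of the closed end, where the bar bears when it hangs. z points up to the handle. The crown is arched, its corners sloping at 45 degrees, so the bar slides to its middle. Heaviest below the crown, so it hangs upright by itself. In the holder it stands upright, mouth down, origin 44 mm above the bench.
- hook_handle (a point): Middle of the grip on the hook's light red plastic handle, 40 mm above the hook's origin. The handle is a block 24 mm (x) by 16 mm (y), from 8 to 60 mm above the hook's origin. Axes as the hook.
- hook_mouth (a point): Middle of the hook's open mouth, level with the ends of its two legs, 38 mm below the crown. Between the legs it is 18 mm wide along x (-9 to 9 mm); in the lowest 8 mm the legs' inner faces flare out to a 28 mm wide entrance. Axes as the hook.
- gate: Brass gate closing the mouth, 21 by 12 by 3 mm, sprung shut. Origin: its hinge, at (-12, 0, -28) mm in the hook's frame; x along the gate, parallel to the hook's x when shut. It swings only up and inwards, to 1.5 rad. A bar pushed in from below lifts it against about 5 to 12 N (more near the hinge); it flicks shut when the bar's axis is 14 to 7 mm below the crown; 3 to 9 mm later the bar meets the crown, a hard stop.
- gate_tip (a point): Free end of the gate, 21 mm along the gate's x from its hinge.
- case: Closed blue rock-specimen case with dark corner guards, fixed to the bench: 174 mm (x) by 124 mm (y), 70 mm high. Origin: centre of its underside, on the bench. The steel eye stands in a yellow plate in the middle of its lid. The hook goes on with its x along the case's x (either way round), one leg on each side of the eye's bar.
- eye_foot (a point): Point on the case's lid straight below the middle of the eye's bar; axes as the case. The eye is a stiff upright loop of 7 mm round steel: two uprights 52 mm apart joined by a level bar along y. It is screwed up or down: the bar's upper side is 44 to 60 mm above this point; where in between is not measured and must be seen or felt.
- holder: Wooden holder, fixed: 62 mm (x) by 40 mm (y), 36 mm high, with a pocket 42 by 20 mm, floor 6 mm above the bench, in which the hook stands (same axes). Origin: centre of its underside.
- rock_ochre: Ochre rock, 55 mm wide, 40 mm high, near the holder; origin: centre of its underside. Not to be moved.
- rock_grey: Grey rock, 60 mm wide, 36 mm high; origin: centre of its underside. Not to be moved.
- rock_brown: Brown rock, 48 mm wide, 32 mm high; origin: centre of its underside. Not to be moved.
- rock_red: Small dark red rock, 36 mm wide, 24 mm high; origin: centre of its underside. Not to be moved.
- pen: Pen, 130 mm long, 12 mm high, lying beside the case; origin: centre of its underside. Not to be moved.
- phone: Phone, 150 by 74 by 9 mm, lying flat; origin: centre of its underside. Not to be moved.
- lens: Hand lens, 42 mm round frame with a short handle, 16 mm high; origin: centre of its underside. Not to be moved.

How it is judged:
By the outcome, as a careful person would: the job done as asked, in the order asked, and still so for the second after the job is handed in, with the robot touching nothing.
It also fails if it takes over 58 s, if anything falls off the work surface, if the arm or the gripper's body presses on something with over 40 N, if the wrist force passes 120 N, or if a joint passes its speed limit or range.

### The arm

A 7-joint arm with a two-finger parallel gripper is mounted at the origin on the work surface. World frame = base frame: x ahead of the robot, y to its left, z up, the work surface at z = 0. Lengths are in mm, angles in rad, forces in N, time in s.
With the tool pointing down it reaches from about 400 to 875 mm from the base axis. Payload 6.5 kg.
Tool frame: the origin (TCP) lies on the centre line of the jaws, within the pads' length; the fingertips stand 25 mm ahead of it and the grasp point (between the pads) lies 6 mm ahead of it (finger_overhang is the distance from the TCP to the fingertips, in mm); z points along the fingers, y is the direction in which the jaws open and shut (so a half turn about z gives the same grasp; the last joint's range is limited). The gripper opens to 88 mm and grips with 3 to 60 N. Pads are 18 mm wide; open, the fingers measure 123 mm over their backs; the gripper's body (75 mm by 187 mm) begins 45 mm behind the grasp point.
Start: joints at [-1.358, 0.536, -0.004, 1.538, 0.003, 1.067, -0.071], TCP at [178.877, 624.895, 229.416] pointing down, gripper open.
Joint ranges: [-2.7, 2.7], [-0.37, 2.16], [-1.27, 1.26], [0.24, 2.4], [-1.31, 4.45], [0.19, 1.91], [-2.76, 2.76]. Speed limits (rad/s): [2.39, 2.39, 3.14, 3.14, 3.14, 3.14, 3.14].

### API

Orientations are given as a unit quaternion [w, x, y, z].
In Python, from cell import get_state, read_camera, camera_info, close_job, finger_overhang gives the robot as it stands. The module is installed in compiled form; this text tells all that it offers.
- The arm moves only by the tool send_rows, never from a script. Its argument "commands" is a list that holds one entry, the list of rows, each a list of 5 numbers: the gripper command: -1 is fully open, 1 is shut, values between are in proportion, then the shift along the tool's x, y, z in m, then the turn about the tool's z in rad. A call has 1 to 20 rows; each row is the pose to reach, as a shift and turn from the pose commanded when the call began, along the tool's axes at that moment; what a row does not reach only later rows make up. A row lasts 1/10 s, in which the tool goes at most 50 mm and 8.59 degrees, less where a joint would pass 70% of its speed; a pose out of reach is approached as far as the arm can. A call with a gripper value outside its range is refused whole. The fingers move at their own pace and stop on an object; "grip_force" is the grip in N (left out, the last holds). Time passes only in rows, so rows that repeat a pose let the fingers close. It gives the time, the measured TCP pose, the force and the opening at its end, in the units of the state.
- get_state(): the state, without advancing time (a new reading comes with each control period).
- read_camera(name): name is "side" or "top" or "wrist"; returns the picture (384x512x3 uint8, blue, green, red); there is no depth.
- camera_info(name): a dict with "fx", "fy", "cx", "cy" (pixels), "cam_to_world" (4x4, takes a point from camera to world coordinates). Camera axes: x right, y down, z forward; pixel columns grow to the right and rows downward; lengths in mm; the calibration is good to about 2 mm. A picture is of the moment at which its call begins: read the wrist's pose just before it. camera_info takes no time and is no camera call; for the wrist camera it gives the pose at the moment of the call.
- close_job(): hands the job in, once; it reports no verdict.
The state is a dict: "t": time; "joint_pos": joint angles; "qd": joint speeds; "tau": joint torques, N m; "eef_pos": TCP position; "ee_rot": TCP orientation; "contact_force": force on the tool from outside, world axes, zero at the start; "moment": the same for the moment, N m; "finger_gap": finger opening in mm.
Only numpy, scipy, OpenCV 4.12 (cv2) and the standard library are available. Lean on these libraries where they do the work, as an engineer would, in place of code of your own. Each camera call takes 0.05 s, during which the arm holds its last target. There are 200 camera calls.

## Working session

There is one attempt and no reset: what is moved stays moved. The work goes in short steps, Python scripts to look and compute and a tool call to move; the robot and the scene stay as the last step left them, time stands still between calls to the robot, and variables do not carry over. Pictures are saved under pics/ and viewed, about 8 in all and at most 12, crops included, and the job is handed in when it is done.

Besides the shell and the picture viewer there is one more tool, called after "Request:" as name([rows], argument=value, ...), one row to a line, values as JSON. send_rows: Moves the arm, as the interface text tells. Its arguments: {"type":"object","properties":{"commands":{"type":"array"},"grip_force":{"type":"number"}},"required":["commands"]}

```bash
mkdir -p pics; cat > h.py <<'E'
import numpy as np, cv2
from cell import *
def snap(cam,fn):
    im=read_camera(cam); cv2.imwrite('pics/'+fn,im); return im
def proj(cam,P):
    c=camera_info(cam); T=np.linalg.inv(np.array(c['cam_to_world'])); p=T[:3,:3]@np.array(P,float)+T[:3,3]
    return [c['fx']*p[0]/p[2]+c['cx'],c['fy']*p[1]/p[2]+c['cy']]
def onplane(cam,u,v,val,ax=2):
    c=camera_info(cam); T=np.array(c['cam_to_world']); d=T[:3,:3]@np.array([(u-c['cx'])/c['fx'],(v-c['cy'])/c['fy'],1]); o=T[:3,3]
    return o+d*(val-o[ax])/d[ax]
E
python3 - <<'E'
from h import *
print(get_state())
for c in ['top','side','wrist']:
    i=camera_info(c); print(c,i['fx'],np.round(i['cam_to_world'],2).tolist())
a=snap('top','t0.png');b=snap('side','s0.png')
cv2.imwrite('pics/t0b.png',cv2.resize(a,(800,600),interpolation=cv2.INTER_CUBIC))
cv2.imwrite('pics/s0b.png',cv2.resize(b,(800,600),interpolation=cv2.INTER_CUBIC))
E
```

```text
{'t': 0.0, 'joint_pos': array([-1.3581931 ,  0.53715374, -0.00443643,  1.53885207,  0.00261947,
        1.06729388, -0.07118374]), 'qd': array([ 2.46684520e-04,  6.95624836e-05,  1.16799273e-03,  5.98750514e-04,
       -3.16330009e-04,  8.79316410e-04,  1.20762055e-03]), 'tau': array([ 7.46003952e-04, -5.70987511e+01,  9.90632549e-01, -2.51608747e+01,
       -5.64269337e-02,  1.79527601e-02,  1.55261755e-04]), 'eef_pos': array([178.73639139, 624.29661782, 228.55537703]), 'ee_rot': array([-4.68942741e-05,  1.38903136e-01,  9.90305607e-01, -8.49421181e-04]), 'contact_force': array([-0.52913271,  0.11456369,  0.00700689]), 'moment': array([ 0.06477399, -0.01360577,  0.02090937]), 'finger_gap': 88.25077985297943}
top 348.8098076331017 [[-0.05, -0.97, 0.25, 447.59], [-1.0, 0.05, -0.02, 29.3], [0.01, -0.25, -0.97, 834.16], [0.0, 0.0, 0.0, 1.0]]
side 393.45543840908124 [[-1.0, -0.01, 0.01, 610.49], [-0.01, 0.63, -0.77, 708.1], [0.0, -0.77, -0.63, 648.8], [0.0, 0.0, 0.0, 1.0]]
wrist 264.7272386893044 [[0.28, 0.93, 0.26, 109.94], [0.96, -0.27, -0.08, 644.0], [-0.0, 0.27, -0.96, 382.89], [0.0, 0.0, 0.0, 1.0]]
```

View pics/t0b.png

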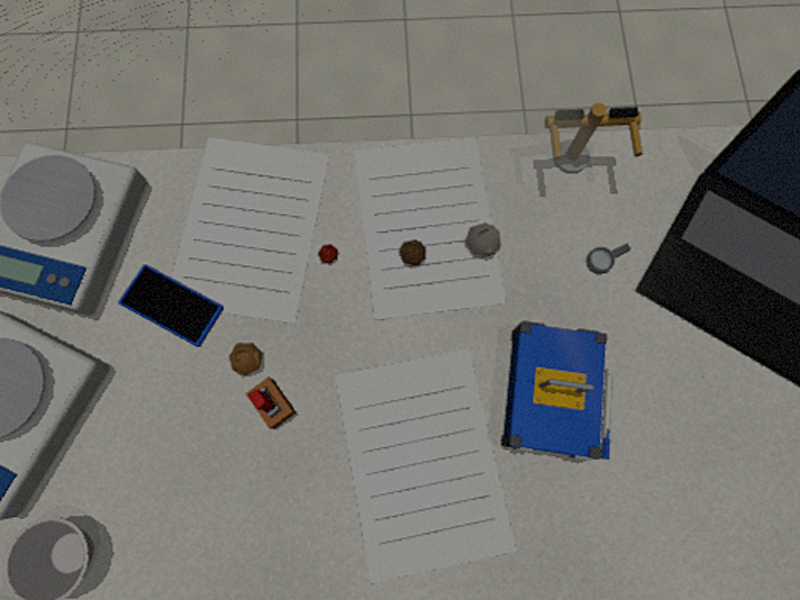

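View pics/s0b.png

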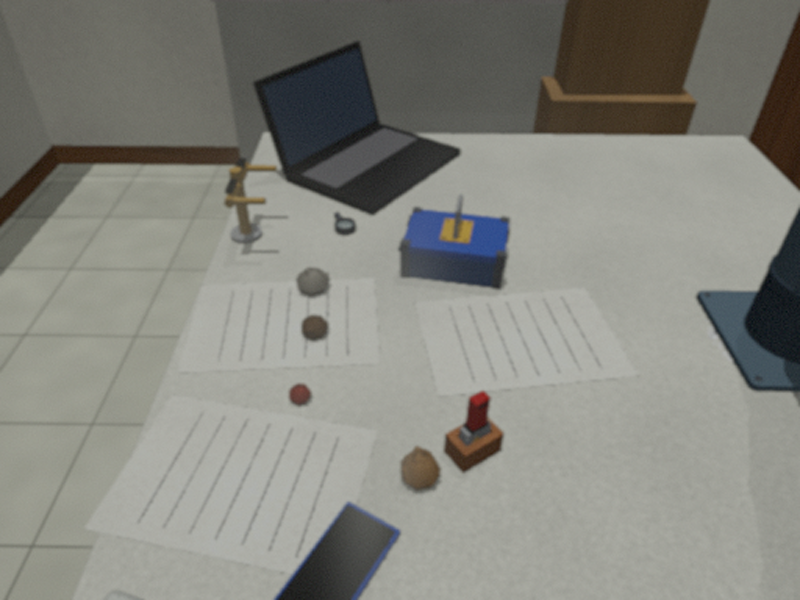

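Top view: holder with the red hook at about (271,403), ochre rock at (246,358), case at (557,390) with the eye at its centre. Side view: hook at (478,410), eye at (459,215). Next I'll enlarge both.

```bash
python3 - <<'E'
from h import *
a=cv2.imread('pics/t0.png');b=cv2.imread('pics/s0.png')
def cr(im,x,y,w,h): return cv2.resize(im[y:y+h,x:x+w],(400,300),interpolation=cv2.INTER_CUBIC)
# top holder 80x60 scale5 ; top case 100x75 scale 4; 
o=np.vstack([np.hstack([cr(a,135,220,80,60),cr(a,310,200,100,75+0*1)]),np.hstack([cr(b,260,245,80,60),cr(b,246,115,100,75)])])
cv2.imwrite('pics/c1.png',o)
E
```

```text
(no output)
```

View pics/c1.png

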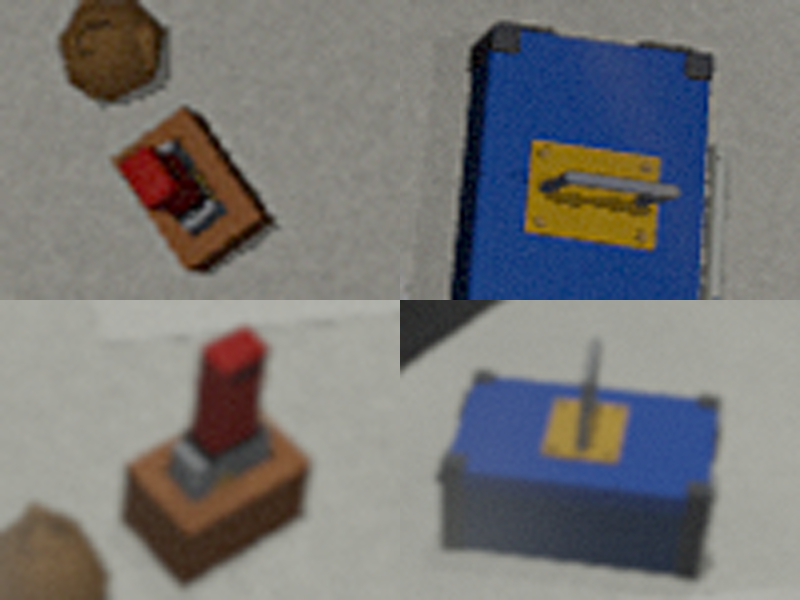

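Crops show the holder's top face, the hook, the case's yellow plate and the eye clearly; the eye's bar runs from (565,178) to (680,190) in the top crop.

```bash
python3 - <<'E'
from h import *
def A(l,f,cam,z):
    P=np.array([onplane(cam,*f(u,v),z) for u,v in l]); print(np.round(P[:,:2],1).tolist(),'mean',np.round(P.mean(0),1)); 
    return P
ang=lambda d:np.degrees(np.arctan2(d[1],d[0]))
ft=lambda u,v:(135+u/5,220+v/5); fc=lambda u,v:(310+(u-400)/4,200+v/4)
sh=lambda u,v:(260+u/5,245+(v-300)/5); sc=lambda u,v:(246+(u-400)/4,115+(v-300)/4)
P=A([(187,108),(265,218),(190,266),(115,160)],ft,'top',36); print(ang(P[1]-P[0]),ang(P[2]-P[3]))
P=A([(125,467),(225,408),(310,465),(187,530)],sh,'side',36); print(ang(P[2]-P[3]),ang(P[1]-P[0]))
P=A([(533,140),(660,157),(655,248),(525,230)],fc,'top',71);print(ang(P[1]-P[0]),ang(P[2]-P[3]))
P=A([(557,398),(630,405),(620,462),(542,455)],sc,'side',71);print(ang(P[1]-P[0]),ang(P[2]-P[3]))
for h in (44,52,60):
  P=A([(565,175),(678,188)],fc,'top',70+h-3.5);print(h,ang(P[1]-P[0]))
P=A([(465,370),(720,400),(712,497),(440,480)],sc,'side',70);print(ang(P[1]-P[0]),ang(P[2]-P[3]))
# hook handle top: z=104
P=A([(148,172)],ft,'top',104)
P=A([(235,345)],sh,'side',104)
c=camera_info('wrist');s=get_state();T=np.array(c['cam_to_world']);print(s['eef_pos'],c['cx'],c['cy'])
E
```

```text
[[547.1, 216.3], [496.0, 180.9], [476.7, 214.3], [525.3, 248.5]] mean [511.3 215.   36. ]
-145.29608119012693 -144.8152031603497
[[548.6, 222.6], [507.1, 192.6], [476.7, 220.6], [526.9, 251.9]] mean [514.8 221.9  36. ]
-148.07248584791668 -144.1749490470803
[[538.2, -165.7], [525.4, -234.2], [476.9, -225.0], [490.0, -156.0]] mean [ 507.6 -195.3   71. ]
-100.5814166792818 -100.74288745135813
[[525.3, -229.6], [475.6, -221.3], [488.4, -151.2], [539.1, -158.6]] mean [ 507.1 -190.2   71. ]
170.573458073429 171.71785839303277
[[514.7, -170.2], [505.0, -227.8]] mean [ 509.9 -199.   110.5]
44 -99.47593160826898
[[513.9, -168.0], [504.4, -224.9]] mean [ 509.2 -196.5  118.5]
52 -99.475931608269
[[513.2, -165.8], [503.8, -222.1]] mean [ 508.5 -193.9  126.5]
60 -99.47593160826901
[[588.7, -267.8], [412.3, -230.5], [433.1, -113.9], [606.1, -130.1]] mean [ 510.1 -185.6   70. ]
168.05166359635498 174.67756632094043
[[513.0, 216.1]] mean [513.  216.1 104. ]
[[512.1, 220.1]] mean [512.1 220.1 104. ]
[178.74914343 624.34701544 228.64240073] 253.59584707934306 191.70018317845793
```

Request:
send_rows([
  [[-1,-0.432,-0.3,0.02,0.68],[-1,-0.432,-0.3,0.02,0.68],[-1,-0.432,-0.3,0.02,0.68],[-1,-0.432,-0.3,0.02,0.68],[-1,-0.432,-0.3,0.02,0.68],[-1,-0.432,-0.3,0.02,0.68],[-1,-0.432,-0.3,0.02,0.68],[-1,-0.432,-0.3,0.02,0.68],[-1,-0.432,-0.3,0.02,0.68],[-1,-0.432,-0.3,0.02,0.68],[-1,-0.432,-0.3,0.02,0.68],[-1,-0.432,-0.3,0.02,0.68],[-1,-0.432,-0.3,0.02,0.68],[-1,-0.432,-0.3,0.02,0.68]],
], grip_force=40)

```text
t: 1.5
eef_pos: [510.5, 219.2, 209.2]
ee_rot: [-0.001, 0.46, 0.888, 0.0]
contact_force: [-1.0, 0.3, 0.7]
finger_gap: 88.2
```

```bash
cat >> h.py <<'E'
from scipy.spatial.transform import Rotation as R
def Rt(s=None):
    q=(s or get_state())['ee_rot']; return R.from_quat([q[1],q[2],q[3],q[0]]).as_matrix()
def plan(target,yang):
    "shift in tool axes (mm) and turn (rad) to TCP target with tool y at yang deg"
    s=get_state();M=Rt(s);d=M.T@(np.array(target)-s['eef_pos']);cur=np.degrees(np.arctan2(M[1,1],M[0,1]))
    t=(cur-yang+90)%180-90
    print('t',s['t'],'pos',np.round(s['eef_pos'],1),'yang',round(cur,2),'shift',np.round(d,1),'turn',round(np.radians(t),3),'F',np.round(s['contact_force'],1),'gap',round(s['finger_gap'],1),'j7',round(s['joint_pos'][6],2))
E
python3 - <<'E'
from h import *
plan([512.5,217,90],35)
im=snap('wrist','w1.png'); cv2.imwrite('pics/w1b.png',cv2.resize(im,(800,600),interpolation=cv2.INTER_CUBIC))
print(np.array(proj('wrist',[512.5,217,104]))*1.5625)
E
```

```text
t 1.5 pos [510.5 219.2 209.2] yang 35.2 shift [ -3.1   0.4 119.2] turn 0.004 F [-1.   0.3  0.7] gap 88.2 j7 0.25
[398.5534362  300.67828301]
```

View pics/w1b.png

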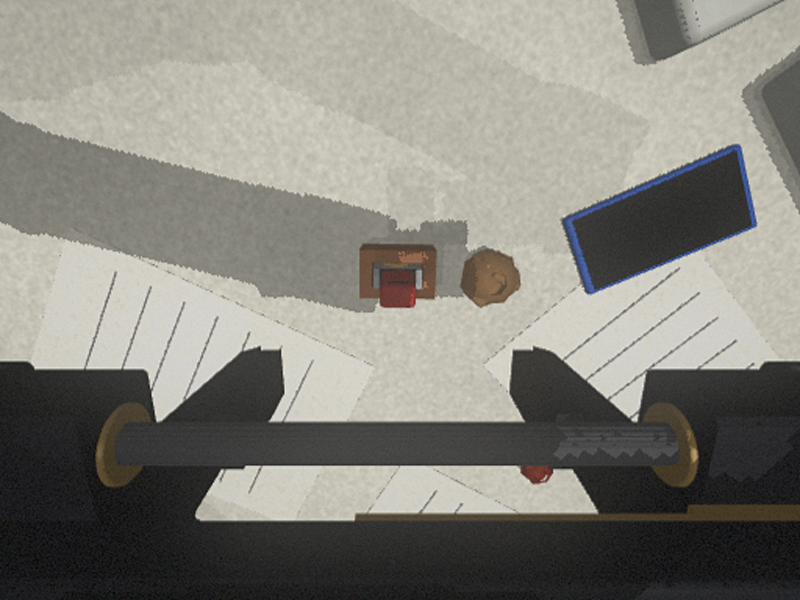

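The hook stands in the holder under the jaws: handle at u 380–416 with its top at rows ~283–307, holder top at rows 243–298. It is in line with the jaws and the axes are square.

```bash
python3 - <<'E'
from h import *
k=1.5625
print(onplane('wrist',398/k,271/k,36), onplane('wrist',398/k,295/k,104),onplane('wrist',398/k,306/k,104))
im=cv2.imread('pics/w1.png')[145:205,215:295]; cv2.imwrite('pics/w1c.png',cv2.resize(im,(800,600),interpolation=cv2.INTER_CUBIC))
E
```

```text
[509.17572869 221.43317599  36.        ] [509.98915721 219.92722403 104.        ] [514.29692268 213.83106541 104.        ]
```

View pics/w1c.png

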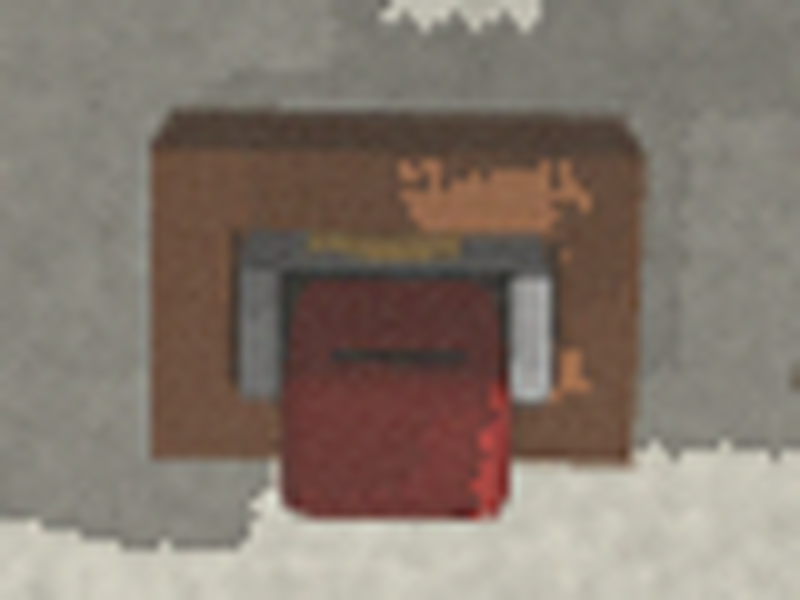

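Close up: the holder's top face spans (152–635, 150–460), the handle's top (283–510, 375–517).

```bash
python3 - <<'E'
from h import *
a=onplane('wrist',254.5,175.5,36); b=onplane('wrist',254.7,189.6,104);print(a,b)
m=(a+b)/2; plan([m[0],m[1],90],35)
E
```

```text
[510.48017906 219.10522723  36.        ] [510.45881062 219.2273499  104.        ]
t 1.55 pos [510.5 219.3 209.3] yang 35.23 shift [-2.000e-01 -1.000e-01  1.193e+02] turn 0.004 F [0.4 0.5 0.3] gap 87.9 j7 0.25
```

Request:
send_rows([
  [[-1,0,0,0.03,0],[-1,0,0,0.06,0],[-1,0,0,0.09,0],[-1,0,0,0.11,0],[-1,0,0,0.119,0],[-1,0,0,0.119,0],[1,0,0,0.119,0],[1,0,0,0.119,0],[1,0,0,0.119,0],[1,0,0,0.119,0],[1,0,0,0.119,0],[1,0,0,0.119,0],[1,0,0,0.119,0],[1,0,0,0.119,0],[1,0,0,0.119,0],[1,0,0,0.119,0]],
], grip_force=40)

```text
t: 3.15
eef_pos: [511.7, 217.7, 90.4]
ee_rot: [0.0, 0.461, 0.887, 0.0]
contact_force: [0.2, -0.3, -0.0]
finger_gap: 22.6
```

Request:
send_rows([
  [[1,0,0,-0.01,0],[1,0,0,-0.025,0],[1,0,0,-0.05,0],[1,0,0,-0.08,0],[1,0,0,-0.11,0],[1,0,0,-0.14,0],[1,0,0,-0.155,0],[1,0,0,-0.155,0],[1,0,0,-0.155,0]],
])

```text
t: 4.05
eef_pos: [511.4, 217.5, 245.6]
ee_rot: [0.0, 0.461, 0.887, 0.0]
contact_force: [-0.2, 0.2, -2.0]
finger_gap: 22.7
```

```bash
python3 - <<'E'
from h import *
plan([507.5,-193,245],-9.7)
E
```

```text
t 4.05 pos [511.4 217.5 245.6] yang 35.07 shift [-333.8 -239.     0.5] turn 0.781 F [-0.2  0.2 -2. ] gap 22.7 j7 0.24
```

Request:
send_rows([
  [[1,-0.02,-0.014,0,0.05],[1,-0.05,-0.036,0,0.12],[1,-0.085,-0.061,0,0.2],[1,-0.12,-0.086,0,0.28],[1,-0.155,-0.111,0,0.36],[1,-0.19,-0.136,0,0.45],[1,-0.225,-0.161,0,0.53],[1,-0.26,-0.186,0,0.61],[1,-0.29,-0.208,0,0.68],[1,-0.315,-0.226,0,0.74],[1,-0.328,-0.235,0,0.77],[1,-0.334,-0.239,0,0.781],[1,-0.334,-0.239,0,0.781],[1,-0.334,-0.239,0,0.781],[1,-0.334,-0.239,0,0.781]],
])

```text
t: 5.55
eef_pos: [508.2, -191.3, 245.2]
ee_rot: [-0.0, 0.763, 0.646, 0.0]
contact_force: [-0.7, 0.8, -2.2]
finger_gap: 22.5
```

```bash
python3 - <<'E'
from h import *
plan([507.5,-193,245],-9.7)
w=snap('wrist','w2.png');s=snap('side','s2.png')
a=cv2.resize(w[60:360,56:456],(800,600),interpolation=cv2.INTER_CUBIC)
cv2.imwrite('pics/w2b.png',a)
cv2.imwrite('pics/s2b.png',cv2.resize(s[65:185,216:376],(800,600),interpolation=cv2.INTER_CUBIC))
E
```

```text
t 5.55 pos [ 508.2 -191.3  245.2] yang -9.51 shift [-1.8 -0.4  0.2] turn 0.003 F [-0.7  0.8 -2.2] gap 22.5 j7 0.35
```

View pics/w2b.png

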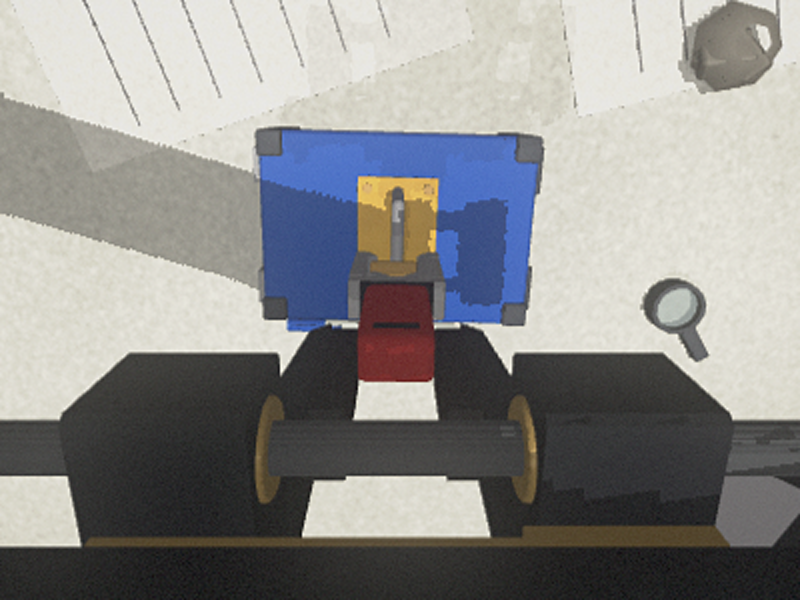

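View pics/s2b.png

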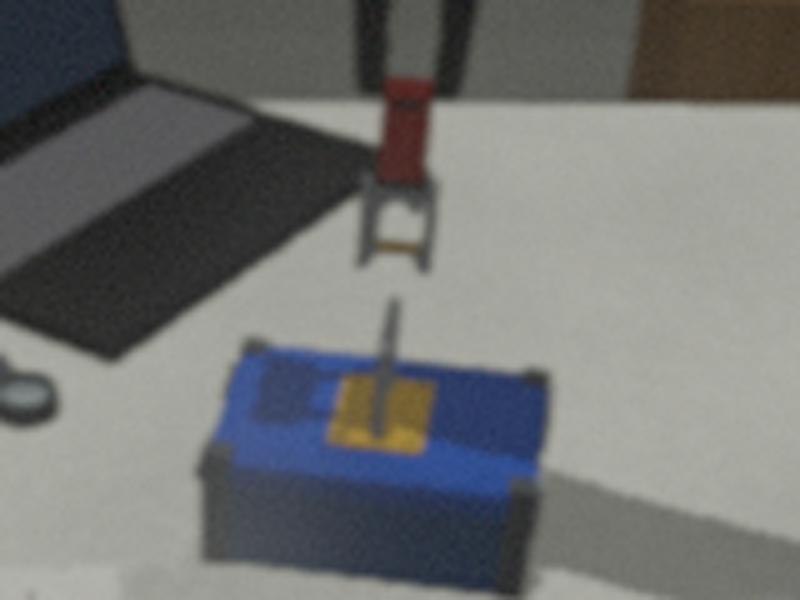

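Wrist view: the bar lies at u≈398 (rows 190–255) and the hook is centred at u≈396, so they are in line. The side view shows the hook hanging straight above the eye with its gate shut; the far top of the bar is at crop (395,298).

```bash
python3 - <<'E'
from h import *
f=lambda u,v:(56+u/2,60+v/2)
C=[onplane('wrist',*f(u,v),70) for u,v in [(257,130),(543,137),(526,325),(263,320)]]
print(np.round(C,1).tolist())
ang=lambda d:round(np.degrees(np.arctan2(d[1],d[0])),2)
print(ang(C[1]-C[0]),ang(C[2]-C[3]),ang(C[3]-C[0]),ang(C[2]-C[1]),np.mean(C,0))
Pl=[onplane('wrist',*f(u,v),71) for u,v in [(358,177),(438,178),(438,250),(358,250)]]
print(np.round(Pl,1).tolist(),ang(Pl[1]-Pl[0]),ang(Pl[3]-Pl[0]),ang(Pl[2]-Pl[1]))
for z in (110.5,118.5,126.5): 
  a=onplane('wrist',*f(398,197),z);b=onplane('wrist',*f(397,258),z);print(z,np.round(a,1),np.round(b,1),ang(b-a))
print('side far top',onplane('side',216+395/5,65+298/5,-219,1),onplane('side',216+382/5,65+437/5,70))
M=Rt();p=get_state()['eef_pos'];h=p+1.9*M[:,0];print('hook xy',h)
for z in (200,160): print(onplane('wrist',*f(396,380),245-6-40+60+0))
print('handle side', [onplane('side',216+408/5,65+88/5,h[1],1)])
E
```

```text
[[434.1, -118.0, 70.0], [604.2, -150.9, 70.0], [581.7, -271.3, 70.0], [408.9, -238.6, 70.0]]
-10.96 -10.74 -101.81 -100.57 [ 507.22497261 -194.68383634   70.        ]
[[489.2, -155.8, 71.0], [537.8, -164.6, 71.0], [531.1, -210.0, 71.0], [480.6, -201.5, 71.0]] -10.31 -100.7 -98.34
110.5 [ 512.3 -166.1  110.5] [ 506.  -200.2  110.5] -100.46
118.5 [ 512.5 -164.9  118.5] [ 506.4 -198.1  118.5] -100.46
126.5 [ 512.7 -163.7  126.5] [ 506.7 -195.9  126.5] -100.46
side far top [ 503.02706897 -219.          123.999862  ] [ 509.7725137  -166.95357776   70.        ]
hook xy [ 508.50291071 -189.91574136  245.38035962]
[ 506.0156004  -197.01924875  259.        ]
[ 506.0156004  -197.01924875  259.        ]
handle side [array([ 508.60326849, -189.91574136,  254.51571611])]
```

```bash
python3 - <<'E'
from h import *
plan([507.1,-196.2,216],-10.6); print(np.round(Rt()[:,0],2))
E
```

```text
t 5.65 pos [ 508.2 -191.8  245.4] yang -9.56 shift [-4.5 -0.3 29.4] turn 0.018 F [-0.6 -1.  -2.2] gap 22.5 j7 0.35
[0.17 0.99 0.  ]
```

Request:
send_rows([
  [[1,-0.002,0,0.005,0.01],[1,-0.0045,-0.0003,0.015,0.018],[1,-0.0045,-0.0003,0.025,0.018],[1,-0.0045,-0.0003,0.0295,0.018],[1,-0.0045,-0.0003,0.0295,0.018],[1,-0.0045,-0.0003,0.0295,0.018]],
])

```text
t: 6.25
eef_pos: [506.9, -197.5, 215.8]
ee_rot: [-0.0, 0.77, 0.638, -0.0]
contact_force: [0.5, -0.6, -1.7]
finger_gap: 22.8
```

```bash
python3 - <<'E'
from h import *
plan([507.1,-196.2,216],-10.6)
w=snap('wrist','w3.png');s=snap('side','s3.png')
o=np.hstack([cv2.resize(w[120:270,205:305],(400,600),interpolation=cv2.INTER_CUBIC),cv2.resize(s[85:160,270:320],(400,600),interpolation=cv2.INTER_CUBIC)])
cv2.imwrite('pics/c3.png',o)
E
```

```text
t 6.25 pos [ 506.9 -197.5  215.8] yang -10.72 shift [ 1.4 -0.  -0.2] turn -0.002 F [ 0.5 -0.6 -1.7] gap 22.8 j7 0.36
```

View pics/c3.png

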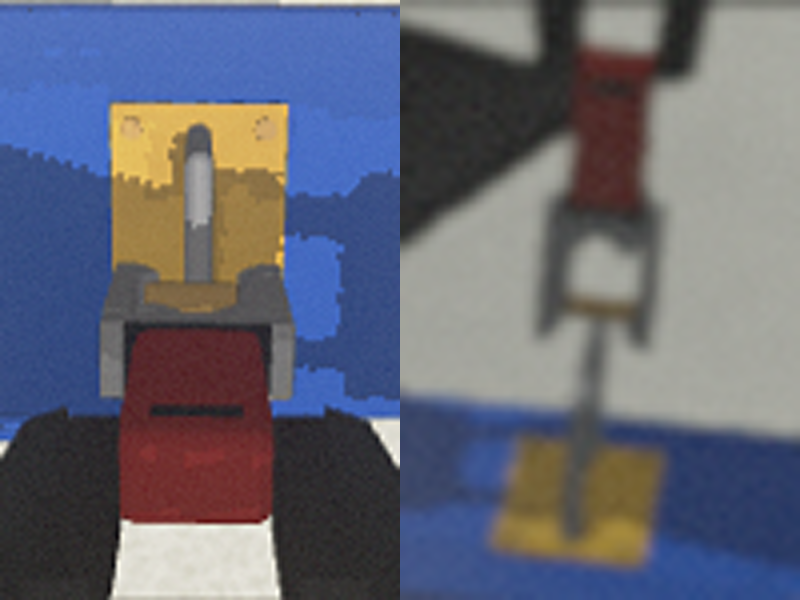

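Bar (u≈199) and hook centre (u≈197) agree to within 0.5 mm and are square. The side view agrees too, so I'll go down in small steps and watch the force.

Request:
send_rows([
  [[1,0,0,0.003,0],[1,0,0,0.006,0],[1,0,0,0.009,0],[1,0,0,0.011,0],[1,0,0,0.013,0],[1,0,0,0.013,0]],
])

```text
t: 6.95
eef_pos: [506.7, -197.4, 202.6]
ee_rot: [-0.0, 0.77, 0.638, -0.0]
contact_force: [0.1, 0.1, -2.4]
finger_gap: 23.0
```

Request:
send_rows([
  [[1,0,0,0.001,0],[1,0,0,0.002,0],[1,0,0,0.003,0],[1,0,0,0.004,0],[1,0,0,0.004,0]],
])

```text
t: 7.45
eef_pos: [507.2, -197.6, 199.2]
ee_rot: [0.0, 0.77, 0.638, 0.0]
contact_force: [-0.5, -0.1, 3.8]
finger_gap: 22.7
```

Request:
send_rows([
  [[1,0,0,0.001,0],[1,0,0,0.002,0],[1,0,0,0.003,0],[1,0,0,0.003,0]],
])

```text
t: 7.85
eef_pos: [507.6, -197.7, 196.4]
ee_rot: [0.001, 0.77, 0.638, 0.0]
contact_force: [-0.1, 0.2, 5.4]
finger_gap: 22.6
```

Request:
send_rows([
  [[1,0,0,0.001,0],[1,0,0,0.002,0],[1,0,0,0.003,0],[1,0,0,0.004,0],[1,0,0,0.005,0],[1,0,0,0.005,0]],
])

```text
t: 8.45
eef_pos: [506.7, -197.6, 191.1]
ee_rot: [-0.0, 0.77, 0.638, -0.0]
contact_force: [-2.0, 0.7, 6.3]
finger_gap: 22.9
```

Request:
send_rows([
  [[1,0,0,0.001,0],[1,0,0,0.002,0],[1,0,0,0.003,0],[1,0,0,0.004,0],[1,0,0,0.005,0],[1,0,0,0.005,0]],
])

```text
t: 9.05
eef_pos: [505.8, -197.3, 185.6]
ee_rot: [-0.001, 0.77, 0.638, -0.001]
contact_force: [-2.5, 1.0, 3.0]
finger_gap: 23.1
```

Request:
send_rows([
  [[1,0,0,0.001,0],[1,0,0,0.002,0],[1,0,0,0.003,0],[1,0,0,0.003,0]],
])

```text
t: 9.45
eef_pos: [506.0, -197.3, 182.5]
ee_rot: [-0.001, 0.77, 0.638, -0.001]
contact_force: [-3.6, 1.4, 3.3]
finger_gap: 22.6
```

Request:
send_rows([
  [[1,0,0,0.001,0],[1,0,0,0.002,0],[1,0,0,0.002,0]],
])

```text
t: 9.75
eef_pos: [505.8, -197.2, 180.3]
ee_rot: [-0.001, 0.77, 0.638, -0.001]
contact_force: [-4.8, 1.3, 2.0]
finger_gap: 22.9
```

Request:
send_rows([
  [[1,0,0,0.001,0],[1,0,0,0.002,0],[1,0,0,0.002,0]],
])

```text
t: 10.05
eef_pos: [507.9, -197.5, 178.8]
ee_rot: [0.001, 0.77, 0.638, 0.0]
contact_force: [-0.3, 0.4, -1.3]
finger_gap: 23.0
```

Request:
send_rows([
  [[1,0,0,0.001,0],[1,0,0,0.002,0],[1,0,0,0.002,0]],
])

```text
t: 10.35
eef_pos: [507.0, -197.5, 176.8]
ee_rot: [0.0, 0.77, 0.638, 0.0]
contact_force: [-0.4, -0.1, -2.7]
finger_gap: 23.0
```

The force dropped back to just the hook's weight at about z=179, so the gate has flicked shut. Now the tug, in small steps.

Request:
send_rows([
  [[1,0,0,-0.002,0],[1,0,0,-0.004,0],[1,0,0,-0.006,0],[1,0,0,-0.008,0],[1,0,0,-0.01,0],[1,0,0,-0.01,0]],
])

```text
t: 10.95
eef_pos: [507.1, -197.5, 187.3]
ee_rot: [0.0, 0.77, 0.638, 0.0]
contact_force: [-0.8, -0.1, -1.8]
finger_gap: 22.8
```

Request:
send_rows([
  [[1,0,0,-0.001,0],[1,0,0,-0.002,0],[1,0,0,-0.002,0]],
])

```text
t: 11.25
eef_pos: [506.9, -197.5, 189.0]
ee_rot: [0.0, 0.77, 0.638, 0.0]
contact_force: [0.1, -0.8, -1.8]
finger_gap: 22.5
```

Request:
send_rows([
  [[1,0,0,-0.0005,0],[1,0,0,-0.001,0],[1,0,0,-0.001,0]],
])

```text
t: 11.55
eef_pos: [506.9, -197.5, 190.0]
ee_rot: [0.0, 0.77, 0.638, 0.0]
contact_force: [-0.5, 0.0, -2.3]
finger_gap: 23.1
```

Request:
send_rows([
  [[1,0,0,-0.0005,0],[1,0,0,-0.001,0],[1,0,0,-0.001,0]],
])

```text
t: 11.85
eef_pos: [506.9, -197.5, 191.0]
ee_rot: [0.0, 0.77, 0.638, 0.0]
contact_force: [-0.6, 0.5, -1.4]
finger_gap: 23.1
```

Request:
send_rows([
  [[1,0,0,-0.0005,0],[1,0,0,-0.0005,0]],
])

```text
t: 12.05
eef_pos: [506.9, -197.5, 191.5]
ee_rot: [0.0, 0.77, 0.638, 0.0]
contact_force: [0.1, 0.4, -2.0]
finger_gap: 23.1
```

Request:
send_rows([
  [[1,0,0,-0.0005,0],[1,0,0,-0.0005,0]],
])

```text
t: 12.25
eef_pos: [506.9, -197.5, 192.0]
ee_rot: [0.0, 0.77, 0.638, 0.0]
contact_force: [-0.4, 0.1, -1.5]
finger_gap: 22.8
```

Request:
send_rows([
  [[1,0,0,-0.0005,0],[1,0,0,-0.0005,0]],
])

```text
t: 12.45
eef_pos: [506.8, -197.4, 192.3]
ee_rot: [-0.0, 0.77, 0.638, -0.0]
contact_force: [-0.4, 0.1, -3.1]
finger_gap: 22.9
```

Request:
send_rows([
  [[1,0,0,-0.0005,0],[1,0,0,-0.0005,0]],
])

```text
t: 12.65
eef_pos: [506.6, -197.3, 192.5]
ee_rot: [-0.0, 0.77, 0.638, -0.0]
contact_force: [1.0, -0.2, -7.1]
finger_gap: 22.7
```

Request:
send_rows([
  [[1,0,0,-0.0005,0],[1,0,0,-0.0005,0]],
])

```text
t: 12.85
eef_pos: [506.4, -197.2, 192.7]
ee_rot: [-0.0, 0.77, 0.638, -0.0]
contact_force: [1.2, -0.4, -11.8]
finger_gap: 23.0
```

Request:
send_rows([
  [[1,0,0,0.0003,0],[1,0,0,0.0003,0],[1,0,0,0.0003,0],[1,0,0,0.0003,0],[1,0,0,0.0003,0]],
])

```text
t: 13.35
eef_pos: [506.5, -197.3, 192.8]
ee_rot: [-0.0, 0.77, 0.638, -0.0]
contact_force: [1.6, -0.9, -14.6]
finger_gap: 22.6
```

```bash
python3 - <<'E'
from h import *
s=snap('side','s4.png');cv2.imwrite('pics/s4b.png',cv2.resize(s[85:160,245:345],(800,600),interpolation=cv2.INTER_CUBIC)); plan([507,-197.4,176],-10.7)
E
```

```text
t 13.4 pos [ 506.5 -197.3  192.8] yang -10.71 shift [ 0.   0.5 16.8] turn -0.0 F [  0.2  -0.4 -14.2] gap 23.0 j7 0.38
```

View pics/s4b.png

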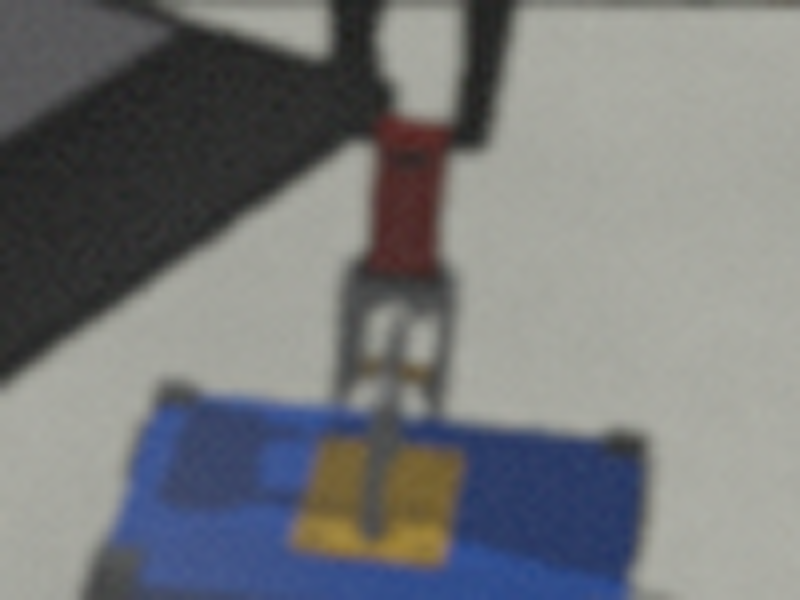

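The picture shows the bar inside the hook with the brass gate shut level across it at (395,368). The pull has crept up to about 12 N, so I'll ease it back into range, and then lower.

Request:
send_rows([
  [[1,0,0,0.0007,0],[1,0,0,0.0007,0],[1,0,0,0.0007,0]],
])

```text
t: 13.7
eef_pos: [506.9, -197.6, 192.6]
ee_rot: [0.0, 0.77, 0.638, 0.0]
contact_force: [0.2, -0.1, -9.2]
finger_gap: 22.7
```

Request:
send_rows([
  [[1,0,0,0,0],[1,0,0,0,0],[1,0,0,0,0]],
])

```text
t: 14.0
eef_pos: [506.9, -197.5, 192.6]
ee_rot: [0.0, 0.77, 0.638, 0.0]
contact_force: [-0.0, 0.1, -8.4]
finger_gap: 23.0
```

Request:
send_rows([
  [[1,0,0,0.002,0],[1,0,0,0.005,0],[1,0,0,0.008,0],[1,0,0,0.011,0],[1,0,0,0.014,0],[1,0,0,0.016,0],[1,0,0,0.017,0],[1,0,0,0.017,0]],
])

```text
t: 14.8
eef_pos: [506.8, -197.5, 175.3]
ee_rot: [-0.0, 0.77, 0.638, -0.0]
contact_force: [0.1, -0.0, -1.7]
finger_gap: 22.5
```

Request:
send_rows([
  [[1,0,0,0.0005,0],[1,0,0,0.001,0],[1,0,0,0.001,0]],
])

```text
t: 15.1
eef_pos: [506.9, -197.4, 174.5]
ee_rot: [0.0, 0.77, 0.638, 0.0]
contact_force: [0.5, -0.5, -2.8]
finger_gap: 22.8
```

Request:
send_rows([
  [[1,0,0,0.0005,0],[1,0,0,0.0005,0],[1,0,0,0.0005,0]],
])

```text
t: 15.4
eef_pos: [506.9, -197.5, 173.9]
ee_rot: [-0.0, 0.77, 0.638, -0.0]
contact_force: [0.5, -0.7, -2.3]
finger_gap: 23.4
```

Request:
send_rows([
  [[1,0,0,0.0005,0],[1,0,0,0.0005,0],[1,0,0,0.0005,0]],
])

```text
t: 15.7
eef_pos: [506.9, -197.5, 173.4]
ee_rot: [-0.0, 0.77, 0.638, -0.0]
contact_force: [0.5, -0.7, -1.5]
finger_gap: 22.6
```

Request:
send_rows([
  [[1,0,0,0.0005,0],[1,0,0,0.0005,0],[1,0,0,0.0005,0]],
])

```text
t: 16.0
eef_pos: [506.9, -197.4, 172.9]
ee_rot: [-0.0, 0.77, 0.638, -0.0]
contact_force: [-0.7, -0.4, -1.7]
finger_gap: 23.1
```

Request:
send_rows([
  [[1,0,0,0.0005,0],[1,0,0,0.0005,0],[1,0,0,0.0005,0]],
])

```text
t: 16.3
eef_pos: [507.0, -197.6, 172.6]
ee_rot: [0.0, 0.77, 0.638, 0.0]
contact_force: [-0.4, -0.2, 0.5]
finger_gap: 22.6
```

Request:
send_rows([
  [[1,0,0,0.0004,0],[1,0,0,0.0004,0],[1,0,0,0.0004,0]],
])

```text
t: 16.6
eef_pos: [507.2, -197.7, 172.5]
ee_rot: [0.0, 0.77, 0.638, 0.0]
contact_force: [-1.4, 1.1, 5.6]
finger_gap: 23.3
```

Request:
send_rows([
  [[1,0,0,-0.0004,0],[1,0,0,-0.0004,0],[0.45,0,0,-0.0004,0],[0.43,0,0,-0.0004,0],[0.4,0,0,-0.0004,0],[0.35,0,0,-0.0004,0],[0.25,0,0,-0.0004,0],[0.1,0,0,-0.0004,0],[0,0,0,-0.0004,0],[0,0,0,-0.0004,0],[0,0,0,-0.0004,0],[0,0,0,-0.0004,0],[0,0,0,-0.0004,0]],
], grip_force=10)

```text
t: 17.9
eef_pos: [506.9, -197.5, 172.4]
ee_rot: [0.0, 0.77, 0.638, 0.0]
contact_force: [-0.5, 0.6, -0.6]
finger_gap: 44.0
```

```bash
python3 - <<'E'
from h import *
plan([507,-197.4,176],-10.7)
w=snap('wrist','w5.png');s=snap('side','s5.png')
o=np.hstack([cv2.resize(w[120:345,180:330],(400,600),interpolation=cv2.INTER_CUBIC),cv2.resize(s[85:160,270:320],(400,600),interpolation=cv2.INTER_CUBIC)])
cv2.imwrite('pics/c5.png',o)
E
```

```text
t 17.9 pos [ 506.9 -197.5  172.4] yang -10.71 shift [ 0.1  0.1 -3.6] turn -0.0 F [-0.5  0.6 -0.6] gap 44.0 j7 0.4
```

View pics/c5.png

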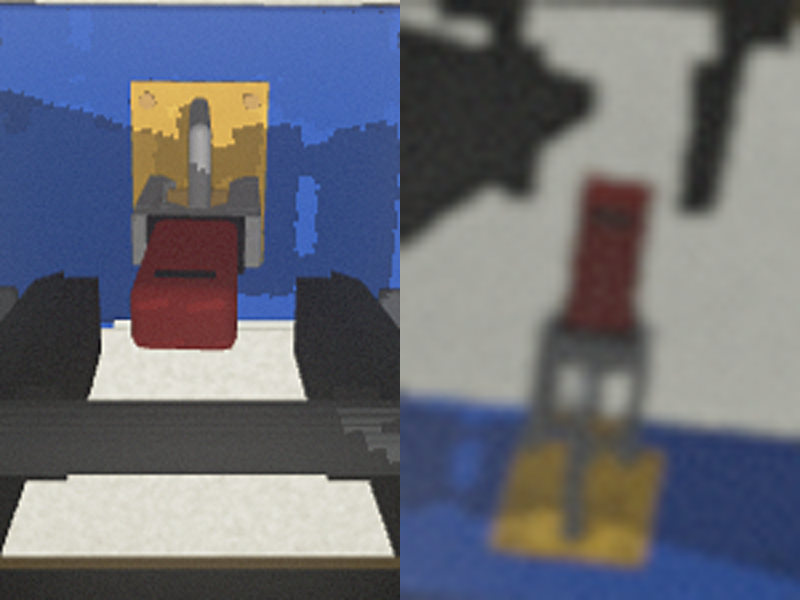

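The hook is free of both fingers and hangs on the bar, leaning slightly as it swings (handle top at (185,320), left panel). I'll open fully, rise straight up, and let it settle.

Request:
send_rows([
  [[-1,0,0,0,0],[-1,0,0,0,0],[-1,0,0,0,0],[-1,0,0,0,0],[-1,0,0,-0.01,0],[-1,0,0,-0.03,0],[-1,0,0,-0.06,0],[-1,0,0,-0.09,0],[-1,0,0,-0.11,0],[-1,0,0,-0.12,0],[-1,0,0,-0.12,0],[-1,0,0,-0.12,0],[-1,0,0,-0.12,0],[-1,0,0,-0.12,0],[-1,0,0,-0.12,0],[-1,0,0,-0.12,0],[-1,0,0,-0.12,0],[-1,0,0,-0.12,0],[-1,0,0,-0.12,0],[-1,0,0,-0.12,0]],
])

```text
t: 20.0
eef_pos: [506.9, -197.5, 292.5]
ee_rot: [0.0, 0.77, 0.638, 0.0]
contact_force: [-0.3, 0.9, -0.6]
finger_gap: 88.0
```

Request:
send_rows([
  [[-1,0,0,0,0],[-1,0,0,0,0],[-1,0,0,0,0],[-1,0,0,0,0],[-1,0,0,0,0],[-1,0,0,0,0],[-1,0,0,0,0],[-1,0,0,0,0],[-1,0,0,0,0],[-1,0,0,0,0],[-1,0,0,0,0],[-1,0,0,0,0],[-1,0,0,0,0],[-1,0,0,0,0],[-1,0,0,0,0],[-1,0,0,0,0],[-1,0,0,0,0],[-1,0,0,0,0],[-1,0,0,0,0],[-1,0,0,0,0]],
])

```text
t: 22.0
eef_pos: [506.9, -197.4, 292.4]
ee_rot: [-0.0, 0.77, 0.638, 0.0]
contact_force: [-0.3, 0.0, 1.1]
finger_gap: 88.0
```

```bash
python3 - <<'E'
from h import *
import time
w1=read_camera('wrist');S1=read_camera('side')
for i in range(8): read_camera('top')
w=snap('wrist','w6.png');s=snap('side','s6.png')
for a,b in ((w1,w),(S1,s)): print('diff',cv2.absdiff(cv2.blur(a,(3,3)),cv2.blur(b,(3,3))).max())
o=np.hstack([cv2.resize(w[100:250,205:305],(400,600),interpolation=cv2.INTER_CUBIC),cv2.resize(s[85:160,270:320],(400,600),interpolation=cv2.INTER_CUBIC)])
cv2.imwrite('pics/c6.png',o); plan([507,-197.4,176],-10.7)
E
```

```text
diff 11
diff 7
t 22.6 pos [ 506.9 -197.5  292.5] yang -10.71 shift [1.000e-01 1.000e-01 1.165e+02] turn -0.0 F [-0.6 -0.5 -0.3] gap 88.2 j7 0.31
```

View pics/c6.png

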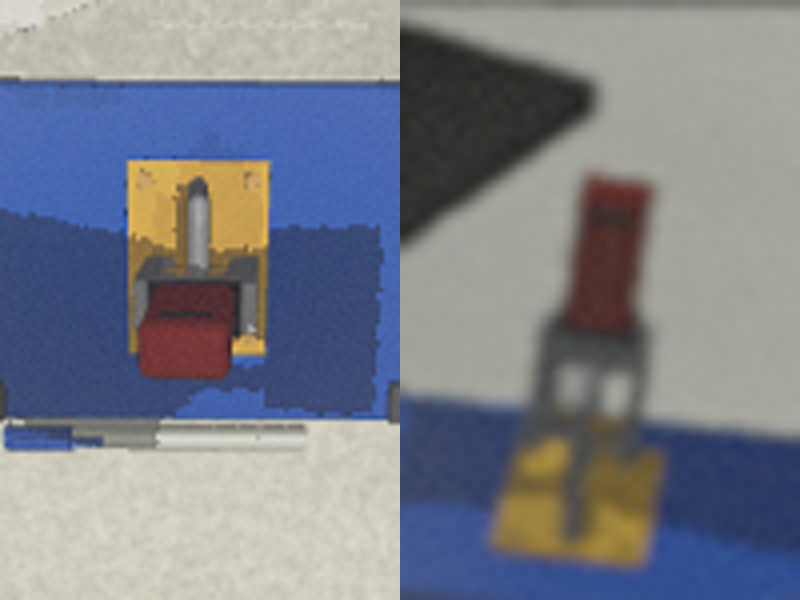

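The hook is at rest: frames 0.5 s apart differ only by noise. It hangs handle up, leaning only a few degrees, and the gripper is well clear. Handing in.

```bash
python3 -c "
from cell import *
print(close_job())"
```

```text
the job is handed in; nothing more can be done
None
```

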